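# Tip the nail-tip press shut and press the tip on

### The arm

A 7-joint arm with a two-finger parallel gripper is mounted at the origin on the work surface. World frame = base frame: x ahead of the robot, y to its left, z up, the work surface at z = 0. Lengths are in m, angles in rad, forces in N, time in s.
With the tool pointing down it reaches from about 0.4 to 0.75 m from the base axis. Payload 19.5 kg.
Tool frame: the origin (TCP) lies between the finger pads; the fingertips stand 19 mm ahead of it and the grasp point (between the pads) is the TCP; z points along the fingers, y is the direction in which the jaws open and shut (so a half turn about z gives the same grasp; the last joint's range is limited). The gripper opens to 85 mm and grips with 20 to 120 N. Pads are 22 mm wide; open, the fingers measure 114 mm over their backs; the gripper's body (76 mm by 85 mm) begins 54 mm behind the grasp point. The pads swing forward as they close: fully open they stand 13 mm farther back than shut.
Start: joints at [-1.266, 0.707, -0.028, 1.485, 0.022, 0.951, -0.075], TCP at [0.195, 0.541, 0.25] pointing down, gripper open.
Joint ranges: [-2.71, 2.71], [-0.32, 2.16], [-1.57, 1.52], [0, 2.45], [-1.46, 4.6], [0, 2.02], [-2.83, 2.83]. Speed limits (rad/s): [1.89, 1.89, 2.57, 2.57, 3.01, 3.01, 3.01].

### API

Orientations are given as a unit quaternion [x, y, z, w].
In Python, from bench import env, viewer, workorder gives the robot as it stands. The module is installed in compiled form; this text tells all that it offers.
- The arm moves only by the tool move_arm, never from a script. Its argument "commands" is a list of rows, each an object with "translation": the shift along the tool's x, y, z as a fraction of full scale, a list of three; "spin": the turn about the tool's z as a fraction of full scale. A call has 1 to 8 rows; each row is the pose to reach, as a shift and turn from the pose commanded when the call began, along the tool's axes at that moment, turning the shorter way round; what a row does not reach only later rows make up. Full scale, the value 1, is 800 mm for a shift and pi rad for a turn. A row lasts 1/8 s, in which the tool goes at most 62.5 mm and 10.7 degrees, less where a joint would pass 70% of its speed; a pose out of reach is approached as far as the arm can. A call with a number of a shift or a turn outside -1 to 1 is refused whole. A call with a gripper value outside its range is refused whole. "grip" is the opening in per cent of the stroke, from 0 (shut) to 100 (fully open), set as the call begins (left out, the last holds). The fingers move at their own pace and stop on an object; "grip_force" is the grip in N (left out, the last holds). Time passes only in rows, so rows that repeat a pose let the fingers close. It gives the time, the measured TCP pose, the force and the opening at its end, in the units of the state.
- env.get_state(): the state, without advancing time (a new reading comes with each control period).
- viewer.capture(name): name is "side" or "top" or "wrist"; returns a dict with "pixels" (400x640x3 uint8, red, green, blue), "camera_matrix" (3x3 intrinsics, pixels), "cam_to_world" (4x4, takes a point from camera to world coordinates); the wrist camera has in their place "tool_from_camera" (4x4, takes a point from camera to tool coordinates, whose origin is the TCP and whose axes are the flange's). Camera axes: x right, y up, looking along -z (the intrinsics and any distortion apply to the point x, -y, -z); pixel columns grow to the right and rows downward; lengths in m; the calibration is good to about 2 mm. A picture is of the moment at which its call begins: read the wrist's pose just before it. There is no depth.
- workorder.close_job(): hands the job in, once; it reports no verdict.
The state is a dict: "time_s": time; "joints": joint angles; "dq": joint speeds; "tau": joint torques, N m; "tool_pos": TCP position; "tcp_rot": TCP orientation; "contact_force": force on the tool from outside, world axes, zero at the start; "wrist_torque": the same for the moment, N m; "width": finger opening in m.
Only numpy, scipy, OpenCV 4.12 (cv2) and the standard library are available. Lean on these libraries where they do the work, as an engineer would, in place of code of your own. Each camera call takes 0.05 s, during which the arm holds its last target. There are 200 camera calls.

### The job

Close the small metal press on the tray: tip its raised flap over until it snaps and let it spring down by itself, then push the round sprung knob on the flap about half-way in, hold it steadily there for two seconds and let it go. Be gentle: do not drive the knob to its bottom or load the press hard, leave the flap down at the end, and do not shift the things around it.

Things in the scene. Friction and masses are not known exactly. Their poses are not given: they have to be found in the camera images.
- press: nail-tip press fixed on the tray: aluminium base 125 x 76 x 10 mm, two cheeks 74 mm high at its back (70 to 40 mm behind centre), purple finger rest with a dummy finger in the middle, steel flap hinged between the cheeks. Origin: centre of the underside; x to the back (cheeks), y along the hinge, z up. Hinge axis at x = +50, z = 52 mm in this frame.
- flap (a joint): flap angle, rad: 0 = down, level; 2.0 = raised, leaning back past upright (the start). Steel plate 95 x 50 x 5 mm. A spring drives it to the nearer stop; it snaps over at about 1.0 to 1.15 rad. Raised, its free edge needs 3 to 5 N towards -x of the press, less near the snap point, beyond which it flies down; do not stay in touch with it on its way down.
- flap_tip (a point): middle of the flap's free edge, on the face that is on top when the flap is down and looks backwards when raised (the knob's side). In the press frame: raised at x = +92, z = 137 mm, down at x = -45, z = 54 mm
- knob_seat (a point): point on the flap's top face under the centre of the knob, 40 mm from the hinge axis; its z axis is the direction in which the knob stands out; 54.5 mm above the underside of the press when the flap is down
- knob (a joint): how far the knob is pushed in, m: 0 = free, 0.008 = bottomed. Round black cap 22 mm across, 8 mm thick. Spring of 2 N per mm: half-way, 4 mm, takes 8 N, the bottom 16 N. Its screwed stem is set differently each time: the free top stands anywhere from 16 to 34 mm above the flap's face, so find it by touch.
- rack: bamboo rack holding five closed polish bottles in a row, 190 x 46 mm, 80 mm high over the caps, on the tray; origin under its centre, x along the row
- dish: white ceramic dish, 72 mm across, 26 mm high, on the tray; origin under its centre
- pusher: stainless cuticle pusher, 130 mm long, 8 mm thick, lying on the tray in front of the press; origin under its middle, y along it
- buffer: pale nail buffer block 26 x 92 x 26 mm, lying on the tray behind the press; origin under its centre
- jar: closed amber jar, 60 mm across and 60 mm high, on the sill to the right of the tray; origin under its centre
Things that resemble listed ones, but are neither listed nor needed, are in the scene too. Of the things that look like the press, the larger one is meant.

How it is judged:
On the way, in this order (a step that is already met when the one before it is completed fails the run):
1. the flap has sprung down on its lower stop (value of joint flap below 0.08 rad), for 0.2 s.
2. with the flap down, the knob is held between 2.6 and 5.4 mm in (about 5 to 11 N) for 1.5 s (value of joint flap below 0.08 rad and value of joint knob between 0.0026 and 0.0054 m), for 1.5 s.
At the end, for the whole second after the job is handed in: the flap rests on its lower stop (within 0.08 rad), the knob is free again (less than 1 mm in), and rack, dish, pusher, buffer and jar are within 15 mm of where they were (value of joint flap below 0.08 rad and value of joint knob below 0.001 m and distance of each of rack, dish, pusher, buffer, jar from where it was at the start of the episode below 0.015 m); the robot touches nothing.
It fails at once if the robot loads the press with more than 20 N (contact force between any of the fingers, the arm and press above 20 N).
It fails at once if the knob is driven to its bottom (more than 7.4 mm in) (value of joint knob above 0.0074 m).
It fails at once if the flap is led down by the robot instead of springing (touched with over 1 N between 0.45 and 0.15 rad) (value of joint flap between 0.15 and 0.45 rad and contact force between any of the fingers, the arm and press above 1 N).
It fails at once if a bystander is shifted by more than 15 mm (distance of any of rack, dish, pusher, buffer, jar from where it was at the start of the episode above 0.015 m).
It also fails if it takes over 56 s, if anything falls off the work surface, if the arm or the gripper's body presses on something with over 40 N, if the wrist force passes 120 N, or if a joint passes its speed limit or range.

## Working session

There is one attempt and no reset: what is moved stays moved. The work goes in short steps, Python scripts to look and compute and a tool call to move; the robot and the scene stay as the last step left them, time stands still between calls to the robot, and variables do not carry over. Pictures are saved under pics/ and viewed, about 8 in all and at most 12, crops included, and the job is handed in when it is done.

Besides the shell and the picture viewer there is one more tool, called after "Request:" in YAML: its name, and indented under it one key for each argument. move_arm: Moves the arm, as the interface text tells. Its arguments: {"type":"object","properties":{"commands":{"type":"array","items":{"type":"object","properties":{"translation":{"type":"array","items":{"type":"number","minimum":-1,"maximum":1}},"spin":{"type":"number","minimum":-1,"maximum":1}}}},"grip":{"type":"number"},"grip_force":{"type":"number"}},"required":["commands"]}

```bash
mkdir -p pics; python3 - <<'E'
from bench import env, viewer
import cv2, numpy as np, pickle
s=env.get_state(); print(s)
d={}
for n in("side","top"):
    c=viewer.capture(n); d[n]=c; cv2.imwrite(f"pics/{n}0.png",c["pixels"][:,:,::-1]); print(n,c["camera_matrix"],c["cam_to_world"],[k for k in c])
pickle.dump(d,open("cams.pkl","wb"))
E
```

```text
{'time_s': 0.0, 'joints': array([-1.26568092,  0.70708155, -0.02760249,  1.48500101,  0.02201861,
        0.95092456, -0.07550621]), 'dq': array([ 8.32360412e-04,  1.54512991e-03,  9.51322808e-05,  5.59927601e-04,
       -1.09415904e-03, -1.39820253e-03,  1.86681085e-03]), 'tau': array([-5.78338877e-04, -8.83205867e+01,  1.23432152e+00, -2.36166430e+01,
        1.68245821e-02,  6.54411808e-03, -2.06809375e-05]), 'tool_pos': array([0.19537136, 0.54052402, 0.24983944]), 'tcp_rot': array([ 1.72543008e-01,  9.85001828e-01, -5.51891095e-04, -6.54400662e-05]), 'contact_force': array([ 0.2296234 , -0.47015789, -0.05283925]), 'wrist_torque': array([ 0.0474432 ,  0.02892908, -0.02405272]), 'width': 0.08552003311797887}
side [[502.71324284   0.         319.18626264]
 [  0.         502.71324284 198.44017274]
 [  0.           0.           1.        ]] [[ 0.75241893  0.46845942 -0.46304592 -0.08632416]
 [-0.6586779   0.53188406 -0.53220557 -0.7389331 ]
 [-0.00302997  0.70543966  0.7087635   0.92597521]
 [ 0.          0.          0.          1.        ]] ['pixels', 'camera_matrix', 'cam_to_world']
top [[407.70467881   0.         318.04500827]
 [  0.         407.70467881 196.56384567]
 [  0.           0.           1.        ]] [[-0.00344939  0.99536127 -0.09614598  0.39144566]
 [-0.99983281 -0.00170632  0.01820577 -0.07598305]
 [ 0.01795726  0.09619271  0.99520073  0.9742128 ]
 [ 0.          0.          0.          1.        ]] ['pixels', 'camera_matrix', 'cam_to_world']
```

View pics/side0.png

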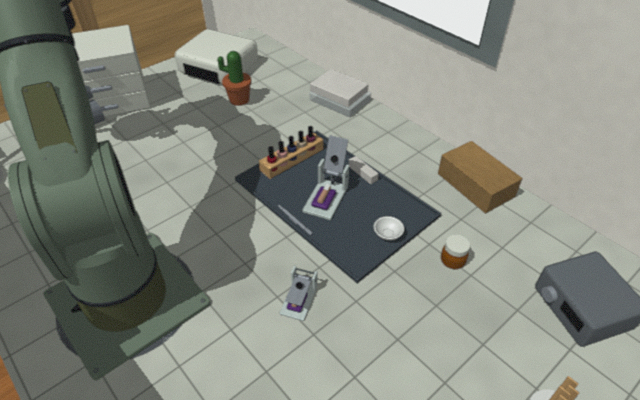

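View pics/top0.png

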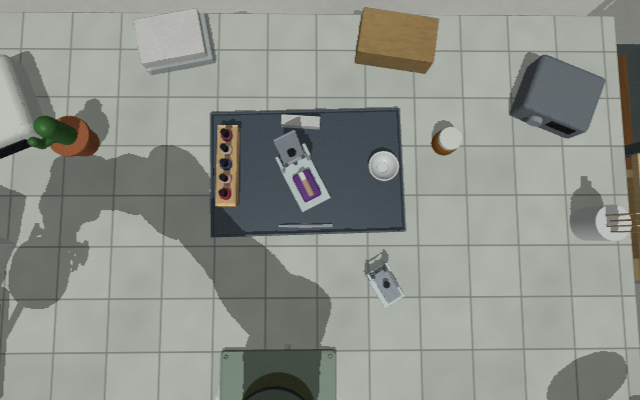

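The side view shows the large press at about (328,185) with its flap raised, and a decoy at (298,290). In the top view the press is at (303,172), with the cheeks and flap up and to the left of it. Next I'll view enlarged crops.

```bash
python3 - <<'E'
import cv2, numpy as np
a=cv2.imread("pics/top0.png")[105:225,255:345]; b=cv2.imread("pics/side0.png")[125:225,290:390]
a=cv2.resize(a,None,fx=5,fy=5,interpolation=cv2.INTER_CUBIC)[:600,:]; b=cv2.resize(b,None,fx=3.4,fy=3.4*1.0,interpolation=cv2.INTER_CUBIC)
o=np.zeros((600,800,3),np.uint8); o[:a.shape[0],:a.shape[1]]=a; o[:b.shape[0],455:455+b.shape[1]]=b
cv2.imwrite("pics/crop.png",o)
E
```

```text
(no output)
```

View pics/crop.png

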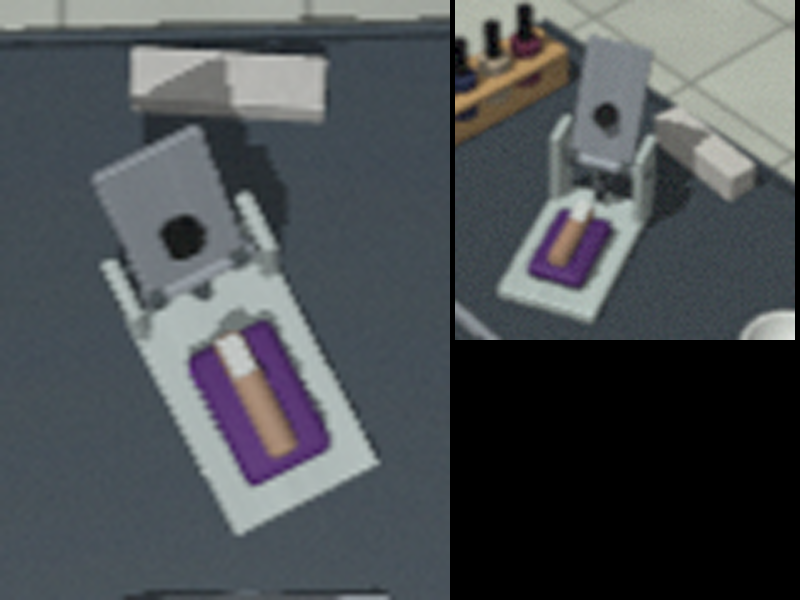

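```bash
cat > h.py <<'E'
import numpy as np, pickle
from scipy.optimize import least_squares
D=pickle.load(open("cams.pkl","rb"))
def proj(n,P):
    c=D[n]; T=np.linalg.inv(c["cam_to_world"]); q=T[:3,:3]@np.asarray(P)+T[:3,3]; K=c["camera_matrix"]
    return np.array([K[0,0]*q[0]/-q[2]+K[0,2],K[1,1]*-q[1]/-q[2]+K[1,2]])
def w(p,m):
    x,y,z,t=p; c,s=np.cos(t),np.sin(t); m=np.array(m)/1000
    return np.array([x+c*m[0]-s*m[1],y+s*m[0]+c*m[1],z+m[2]])
E
python3 - <<'E'
from h import *
T=lambda u,v:(255+u/5,105+v/5); S=lambda u,v:(290+(u-455)/3.4,125+v/3.4)
obs=[("top",(-62.5,38,5),T(238,533)),("top",(-62.5,-38,5),T(379,463)),("top",(92,25,137),T(95,180)),("top",(92,-25,137),T(200,128)),
("side",(-62.5,38,10),S(499,288)),("side",(-62.5,-38,10),S(593,312)),("side",(92,25,137),S(587,38)),("side",(92,-25,137),S(652,48)),
("top",(70,-37,74),T(243,195)),("top",(70,37,74),T(108,264))]
f=lambda p:np.concatenate([proj(n,w(p,m))-o for n,m,o in obs])
r=least_squares(f,[.47,-.03,0,.4]); print(r.x,r.cost); print(f(r.x).reshape(-1,2).round(1))
p=r.x
for m in [(92,0,137),(-45,0,54),(10,0,54.5),(50,0,52)]: print(m,w(p,m).round(4))
def tri(pt,ps):
    g=lambda P:np.r_[proj("top",P)-pt,proj("side",P)-ps]; return least_squares(g,[.5,0,.05])
for n,a,b in [("buffer c",(300,122),(364,171)),("jar",(450,137),(458,243)),("dish",(383,165),(389,229)),("rack",(227,165),(292,155))]:
    q=tri(a,b);print(n,q.x.round(3),q.cost)
E
```

```text
[ 0.51942821 -0.06356231  0.0071491   0.48234339] 10.012738692482829
[[ 0.8  1. ]
 [ 1.   0.1]
 [-0.8 -1. ]
 [-0.4 -1.5]
 [-1.5  0.7]
 [-0.6  1.7]
 [-0.4 -1. ]
 [-0.6  0.5]
 [ 1.5 -1.4]
 [-1.1 -0. ]]
(92, 0, 137) [ 0.6009 -0.0209  0.1441]
(-45, 0, 54) [ 0.4796 -0.0844  0.0611]
(10, 0, 54.5) [ 0.5283 -0.0589  0.0616]
(50, 0, 52) [ 0.5637 -0.0404  0.0591]
buffer c [ 0.668 -0.052  0.012] 1.6637661685438545
jar [ 0.618 -0.398  0.059] 0.5433510385901945
dish [ 0.559 -0.248  0.024] 0.33128532002910716
rack [0.56  0.121 0.02 ] 0.2837564241321301
```

Request:
move_arm:
  commands:
    - {"translation": [-0.075,-0.045,0],"spin": 0.03}
    - {"translation": [-0.125,-0.075,0],"spin": 0.06}
    - {"translation": [-0.175,-0.105,0],"spin": 0.09}
    - {"translation": [-0.225,-0.135,0],"spin": 0.12}
    - {"translation": [-0.275,-0.165,0],"spin": 0.15}
    - {"translation": [-0.325,-0.195,0],"spin": 0.18}
    - {"translation": [-0.375,-0.224,0],"spin": 0.2356}
    - {"translation": [-0.375,-0.224,0],"spin": 0.2356}
  grip: 0

```text
time_s: 1.1
tool_pos: [0.4184, 0.2676, 0.2502]
tcp_rot: [0.52, 0.854, -0.0, 0.001]
contact_force: [-0.3, 1.1, -0.3]
width: 0.0
```

```bash
cat > go.py <<'E'
import sys
from h import *
from bench import env
from scipy.spatial.transform import Rotation as R
p=[0.51942821,-0.06356231,0.0071491,0.48234339]
s=env.get_state(); Rt=R.from_quat(s["tcp_rot"]).as_matrix()
print("t",s["time_s"],"pos",s["tool_pos"].round(4),"F",s["contact_force"].round(2),"w",round(s["width"],4))
yaw=np.degrees(np.arctan2(Rt[1,1],Rt[0,1])); print("tool y yaw",yaw.round(2),"press",np.degrees(p[3]).round(2),"z axis",Rt[:,2].round(3))
c,sn=np.cos(p[3]),np.sin(p[3]); d=s["tool_pos"]-np.array(p[:3]); print("press frame mm",np.round([1e3*(c*d[0]+sn*d[1]),1e3*(-sn*d[0]+c*d[1]),1e3*d[2]],1))
if len(sys.argv)>3:
    t=w(p,[float(a) for a in sys.argv[1:4]]); print("tool shift frac",(Rt.T@(t-s["tool_pos"])/.8).round(4),"spin",((yaw-np.degrees(p[3]))/180).round(4))
E
python3 go.py 135 0 243
```

```text
t 1.1 pos [0.4184 0.2676 0.2502] F [-0.27  1.12 -0.34] w 0.0
tool y yaw 27.31 press 27.64 z axis [ 0.001 -0.001 -1.   ]
press frame mm [ 64.1 340.2 243. ]
tool shift frac [-0.4248  0.0911  0.0007] spin -0.0018
```

Request:
move_arm:
  commands:
    - {"translation": [-0.06,0.013,0],"spin": -0.002}
    - {"translation": [-0.13,0.028,0],"spin": -0.002}
    - {"translation": [-0.2,0.043,0],"spin": -0.002}
    - {"translation": [-0.27,0.058,0],"spin": -0.002}
    - {"translation": [-0.34,0.073,0],"spin": -0.002}
    - {"translation": [-0.39,0.084,0],"spin": -0.002}
    - {"translation": [-0.425,0.091,0],"spin": -0.002}
    - {"translation": [-0.425,0.091,0],"spin": -0.002}

```text
time_s: 2.1
tool_pos: [0.6397, 0.0018, 0.2495]
tcp_rot: [0.515, 0.857, -0.0, -0.0]
contact_force: [-0.5, 1.1, -0.9]
width: -0.0001
```

```bash
python3 go.py 135 0 148; python3 - <<'E'
from bench import viewer
import cv2,pickle
c=viewer.capture("wrist"); pickle.dump(c,open("wrist.pkl","wb")); cv2.imwrite("pics/w1.png",c["pixels"][:,:,::-1]); print(c["camera_matrix"],c["tool_from_camera"])
E
```

```text
t 2.1 pos [0.6397 0.0018 0.2495] F [-0.53  1.11 -0.92] w -0.0001
tool y yaw 28.01 press 27.64 z axis [-0.001 -0.001 -1.   ]
press frame mm [136.8   2.1 242.3]
tool shift frac [-0.0026 -0.0022  0.1179] spin 0.0021
[[344.35718078   0.         314.56564434]
 [  0.         344.35718078 193.19902171]
 [  0.           0.           1.        ]] [[-4.92795908e-04  9.58692733e-01  2.84443319e-01  7.31294747e-02]
 [ 9.99999858e-01  4.14881193e-04  3.34169403e-04 -9.19096080e-04]
 [ 2.02355594e-04  2.84443443e-01 -9.58692801e-01 -1.24170122e-01]
 [ 0.00000000e+00  0.00000000e+00  0.00000000e+00  1.00000000e+00]]
```

View pics/w1.png

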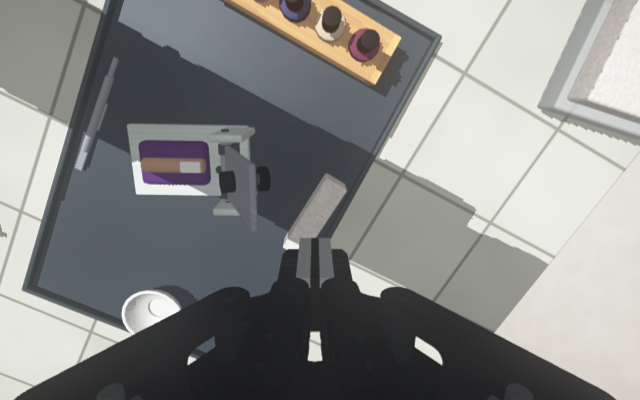

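```bash
python3 - <<'E'
from h import *
from bench import env
from scipy.spatial.transform import Rotation as R
import cv2
c=pickle.load(open("wrist.pkl","rb")); s=env.get_state()
M=np.eye(4); M[:3,:3]=R.from_quat(s["tcp_rot"]).as_matrix(); M[:3,3]=s["tool_pos"]
D["wrist"]={"camera_matrix":c["camera_matrix"],"cam_to_world":M@c["tool_from_camera"]}
pickle.dump(D,open("cams.pkl","wb"))
p=[0.51942821,-0.06356231,0.0071491,0.48234339]
im=cv2.imread("pics/w1.png"); k=3.; 
pts=[(-62.5,38,10),(-62.5,-38,10),(92,25,137),(92,-25,137),(50,25,52),(50,-25,52),(70,38,74),(70,-38,74)]
x0,y0=110,110
o=cv2.resize(im[y0:y0+160,x0:x0+250],None,fx=k,fy=k,interpolation=cv2.INTER_CUBIC)
for i,m in enumerate(pts):
    q=proj("wrist",w(p,m)); print(m,q.round(1)); cv2.circle(o,tuple(int(v) for v in (q-[x0,y0])*k+1),3,(0,0,255) if i<6 else (0,255,0),1)
print("tip19",proj("wrist",M[:3,3]+M[:3,:3]@[0.011,0,.019]),"tip32",proj("wrist",M[:3,3]+M[:3,:3]@[0.011,0,.032]))
cv2.imwrite("pics/w1c.png",o)
E
```

```text
(-62.5, 38, 10) [121.2 129.2]
(-62.5, -38, 10) [131.8 199.9]
(92, 25, 137) [250.3 169.8]
(92, -25, 137) [253.5 237.4]
(50, 25, 52) [221.2 149.3]
(50, -25, 52) [224.9 201.1]
(70, 38, 74) [237.  138.3]
(70, -38, 74) [241.7 222.3]
tip19 [316.74095556 235.07202418] tip32 [316.58440583 224.34735302]
```

View pics/w1c.png

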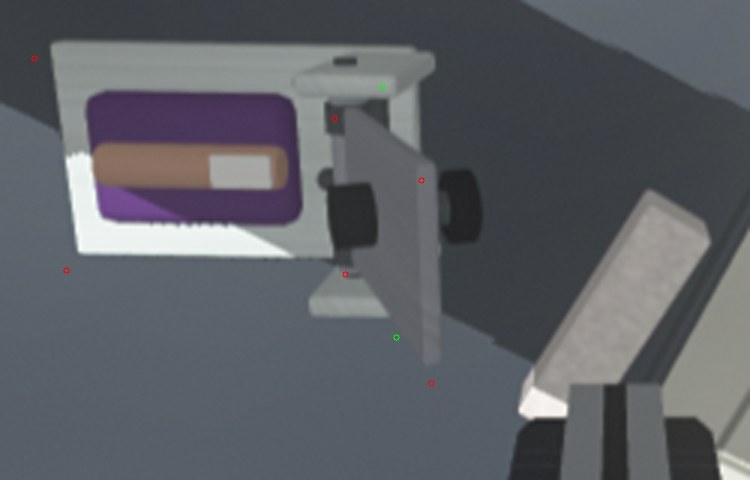

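```bash
python3 - <<'E'
from h import *
T=lambda u,v:(255+u/5,105+v/5); S=lambda u,v:(290+(u-455)/3.4,125+v/3.4); W=lambda u,v:(110+u/3,110+v/3)
obs=[("top",(-62.5,38,5),T(238,533)),("top",(-62.5,-38,5),T(379,463)),("top",(92,25,137),T(95,180)),("top",(92,-25,137),T(200,128)),
("side",(-62.5,38,10),S(499,288)),("side",(-62.5,-38,10),S(593,312)),("side",(92,25,137),S(587,38)),("side",(92,-25,137),S(652,48)),
("wrist",(-62.5,38,10),W(53,42)),("wrist",(-62.5,-38,10),W(77,254)),("wrist",(92,25,137),W(435,165)),("wrist",(92,-25,137),W(440,361))]
for sel in (("top","side","wrist"),("wrist",)):
  f=lambda p:np.concatenate([proj(n,w(p,m))-o for n,m,o in obs if n in sel])
  r=least_squares(f,[.47,-.03,0,.4]); print(sel,r.x.round(4),r.cost); print(f(r.x).reshape(-1,2).round(1).tolist())
E
python3 go.py 135 0 150
```

```text
('top', 'side', 'wrist') [ 0.5201 -0.06    0.0012  0.4727] 18.99538390984876
[[-1.0, 0.8], [-0.8, 0.3], [-1.9, -0.9], [-1.5, -1.2], [-2.3, 1.3], [-1.7, 2.4], [-0.8, 0.1], [-1.2, 1.8], [-1.3, 1.2], [0.3, 0.6], [0.4, 0.2], [0.9, 1.3]]
('wrist',) [ 0.5192 -0.0603 -0.0019  0.4663] 0.6001821294645341
[[-0.5, 0.4], [0.5, -0.7], [-0.0, -0.1], [0.0, 0.3]]
t 2.15 pos [0.6392 0.0033 0.2497] F [ 0.22 -0.19  0.54] w -0.0002
tool y yaw 28.09 press 27.64 z axis [-0.001  0.    -1.   ]
press frame mm [137.1   3.7 242.5]
tool shift frac [-0.0046 -0.0025  0.1156] spin 0.0025
```

```bash
sed -i 's/^p=.*/p=[0.520,-0.061,0.002,0.470]/' go.py; python3 go.py 135 0 146
```

```text
t 2.15 pos [0.6392 0.0033 0.2497] F [ 0.22 -0.19  0.54] w -0.0002
tool y yaw 28.09 press 26.93 z axis [-0.001  0.    -1.   ]
press frame mm [135.3   3.3 247.7]
tool shift frac [-0.0042 -0.0004  0.1271] spin 0.0065
```

Request:
move_arm:
  commands:
    - {"translation": [-0.004,0,0.05],"spin": 0.006}
    - {"translation": [-0.004,0,0.1],"spin": 0.006}
    - {"translation": [-0.004,0,0.127],"spin": 0.006}
    - {"translation": [-0.004,0,0.127],"spin": 0.006}
    - {"translation": [-0.004,-0.01,0.127],"spin": 0.006}
    - {"translation": [-0.004,-0.015,0.127],"spin": 0.006}

```text
time_s: 2.9
tool_pos: [0.63, -0.0055, 0.1499]
tcp_rot: [0.522, 0.853, 0.0, 0.001]
contact_force: [-0.0, -0.2, 0.3]
width: -0.0
```

```bash
python3 go.py 135 0 146
```

```text
t 2.9 pos [ 0.63   -0.0055  0.1499] F [-0.02 -0.25  0.31] w -0.0
tool y yaw 27.0 press 26.93 z axis [ 0.001 -0.    -1.   ]
press frame mm [123.2  -0.3 147.9]
tool shift frac [0.0004 0.0148 0.0024] spin 0.0004
```

Request:
move_arm:
  commands:
    - {"translation": [0,-0.006,0.001]}
    - {"translation": [0,-0.012,0.001]}
    - {"translation": [0,-0.018,0.001]}
    - {"translation": [0,-0.024,0.001]}
    - {"translation": [0,-0.03,0.001]}
    - {"translation": [0,-0.036,0.001]}
    - {"translation": [0,-0.042,0.001]}
    - {"translation": [0,-0.048,0.001]}

```text
invalid input
```

Request:
move_arm:
  commands:
    - {"translation": [0,-0.006,0.001],"spin": 0}
    - {"translation": [0,-0.012,0.001],"spin": 0}
    - {"translation": [0,-0.018,0.001],"spin": 0}
    - {"translation": [0,-0.024,0.001],"spin": 0}
    - {"translation": [0,-0.03,0.001],"spin": 0}
    - {"translation": [0,-0.036,0.001],"spin": 0}
    - {"translation": [0,-0.042,0.001],"spin": 0}
    - {"translation": [0,-0.048,0.001],"spin": 0}

```text
time_s: 3.9
tool_pos: [0.5956, -0.023, 0.1479]
tcp_rot: [0.522, 0.853, -0.0, -0.0]
contact_force: [3.9, 0.9, 2.7]
width: -0.0
```

```bash
python3 go.py 25 0 146
```

```text
t 3.9 pos [ 0.5956 -0.023   0.1479] F [3.94 0.9  2.7 ] w -0.0
tool y yaw 27.0 press 26.93 z axis [-0. -0. -1.]
press frame mm [ 84.6  -0.3 145.9]
tool shift frac [ 0.0005 -0.0745 -0.0001] spin 0.0004
```

Request:
move_arm:
  commands:
    - {"translation": [0,-0.006,0],"spin": 0}
    - {"translation": [0,-0.012,0],"spin": 0}
    - {"translation": [0,-0.018,0],"spin": 0}
    - {"translation": [0,-0.024,0],"spin": 0}
    - {"translation": [0,-0.03,0],"spin": 0}
    - {"translation": [0,-0.036,0],"spin": 0}
    - {"translation": [0,-0.042,0],"spin": 0}

```text
time_s: 4.78
tool_pos: [0.5656, -0.0382, 0.1478]
tcp_rot: [0.522, 0.853, -0.0, -0.0]
contact_force: [2.2, 0.1, -0.9]
width: -0.0001
```

```bash
python3 go.py 25 0 146
```

```text
t 4.775 pos [ 0.5656 -0.0382  0.1478] F [ 2.16  0.06 -0.93] w -0.0001
tool y yaw 27.0 press 26.93 z axis [-0. -0. -1.]
press frame mm [ 51.   -0.3 145.8]
tool shift frac [ 0.0005 -0.0325 -0.0002] spin 0.0004
```

Request:
move_arm:
  commands:
    - {"translation": [0,-0.005,0],"spin": 0}
    - {"translation": [0,-0.01,0],"spin": 0}
    - {"translation": [0,-0.015,0],"spin": 0}
    - {"translation": [0,-0.02,0],"spin": 0}
    - {"translation": [0,-0.025,0],"spin": 0}
    - {"translation": [0,-0.03,0],"spin": 0}

```text
time_s: 5.52
tool_pos: [0.5443, -0.0491, 0.1479]
tcp_rot: [0.523, 0.853, -0.0, -0.0]
contact_force: [0.5, 0.9, -0.3]
width: 0.0001
```

```bash
python3 go.py 25 0 146;  python3 - <<'E'
from bench import viewer
import cv2
c=viewer.capture("side"); cv2.imwrite("pics/s2.png",cv2.resize(c["pixels"][100:240,260:400,::-1],None,fx=4,fy=4,interpolation=cv2.INTER_CUBIC))
E
```

```text
t 5.525 pos [ 0.5443 -0.0491  0.1479] F [ 0.46  0.86 -0.34] w 0.0001
tool y yaw 27.0 press 26.93 z axis [-0. -0. -1.]
press frame mm [ 27.1  -0.4 145.9]
tool shift frac [ 0.0005 -0.0026 -0.0001] spin 0.0004
```

View pics/s2.png

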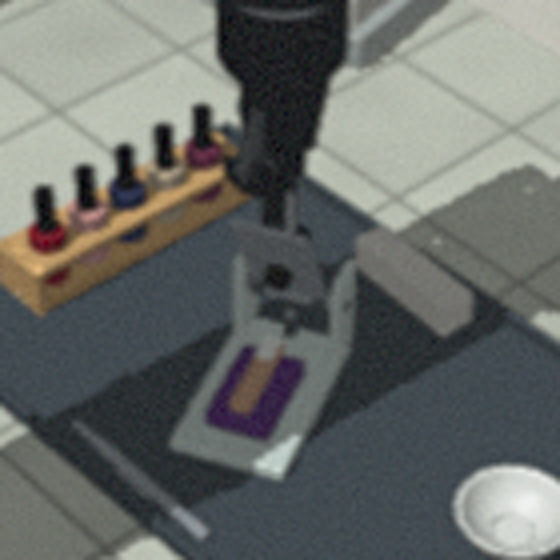

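The flap is still up, at (280,265) in the crop, leaning slightly forward with the fingertip behind it. It is near the snap point, so I'll keep pushing.

Request:
move_arm:
  commands:
    - {"translation": [0,-0.004,0],"spin": 0}
    - {"translation": [0,-0.008,0],"spin": 0}
    - {"translation": [0,-0.012,0],"spin": 0}
    - {"translation": [0,-0.016,0],"spin": 0}
    - {"translation": [0,-0.02,0],"spin": 0}
    - {"translation": [0,-0.02,0],"spin": 0}

```text
time_s: 6.32
tool_pos: [0.5302, -0.0563, 0.148]
tcp_rot: [0.523, 0.853, -0.0, -0.0]
contact_force: [0.0, 0.4, 0.1]
width: -0.0
```

```bash
python3 go.py 25 0 146;  python3 - <<'E'
from bench import viewer
import cv2
c=viewer.capture("side"); cv2.imwrite("pics/s3.png",cv2.resize(c["pixels"][100:240,260:400,::-1],None,fx=4,fy=4,interpolation=cv2.INTER_CUBIC))
E
```

```text
t 6.325 pos [ 0.5302 -0.0563  0.148 ] F [0.03 0.42 0.11] w -0.0
tool y yaw 26.99 press 26.93 z axis [-0. -0. -1.]
press frame mm [ 11.2  -0.5 146. ]
tool shift frac [ 0.0006  0.0172 -0.    ] spin 0.0003
```

View pics/s3.png

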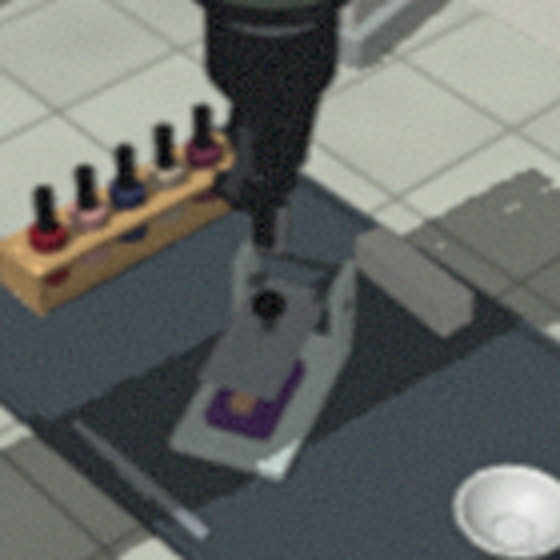

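The flap is down and the knob is on top at crop (267,305). I'll estimate the knob's height from this view.

```bash
python3 - <<'E'
from h import *
p=[0.520,-0.061,0.002,0.470]
for z in (66,70,74,78,82,86,90): print(z,proj("side",w(p,(10,0,z))).round(1))
E
python3 go.py 10 0 115; python3 - <<'E'
from bench import viewer
import cv2
c=viewer.capture("wrist"); cv2.imwrite("pics/w4.png",cv2.resize(c["pixels"][100:300,180:440,::-1],None,fx=3,fy=3,interpolation=cv2.INTER_CUBIC))
E
```

```text
66 [325.6 180. ]
70 [325.6 178.9]
74 [325.6 177.7]
78 [325.6 176.5]
82 [325.6 175.3]
86 [325.6 174.1]
90 [325.6 172.9]
t 6.375 pos [ 0.5304 -0.0562  0.1479] F [-0.47 -0.07  0.2 ] w 0.0001
tool y yaw 26.99 press 26.93 z axis [-0. -0. -1.]
press frame mm [ 11.4  -0.4 145.9]
tool shift frac [ 0.0005 -0.0017  0.0387] spin 0.0004
```

View pics/w4.png

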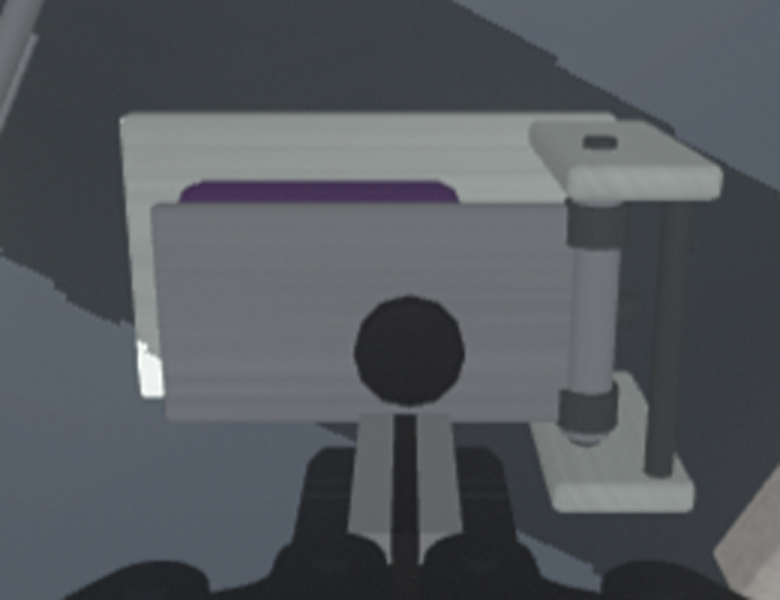

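Request:
move_arm:
  commands:
    - {"translation": [0,-0.001,0.01],"spin": 0}
    - {"translation": [0,-0.001,0.02],"spin": 0}
    - {"translation": [0,-0.001,0.03],"spin": 0}
    - {"translation": [0,-0.001,0.04],"spin": 0}
    - {"translation": [0,-0.001,0.044],"spin": 0}
    - {"translation": [0,-0.001,0.044],"spin": 0}
    - {"translation": [0,-0.001,0.044],"spin": 0}

```text
time_s: 7.3
tool_pos: [0.5298, -0.0566, 0.1129]
tcp_rot: [0.523, 0.853, 0.0, 0.0]
contact_force: [0.0, -0.7, -0.8]
width: -0.0001
```

Request:
move_arm:
  commands:
    - {"translation": [0,0,0.001],"spin": 0}
    - {"translation": [0,0,0.002],"spin": 0}
    - {"translation": [0,0,0.003],"spin": 0}
    - {"translation": [0,0,0.004],"spin": 0}
    - {"translation": [0,0,0.004],"spin": 0}

```text
time_s: 7.92
tool_pos: [0.5296, -0.0566, 0.1095]
tcp_rot: [0.522, 0.853, -0.0, -0.0]
contact_force: [0.3, -0.2, 1.0]
width: 0.0002
```

Request:
move_arm:
  commands:
    - {"translation": [0,0,0.001],"spin": 0}
    - {"translation": [0,0,0.002],"spin": 0}
    - {"translation": [0,0,0.003],"spin": 0}
    - {"translation": [0,0,0.003],"spin": 0}

```text
time_s: 8.43
tool_pos: [0.5296, -0.0566, 0.1071]
tcp_rot: [0.523, 0.853, -0.0, -0.0]
contact_force: [-0.7, 0.3, 0.5]
width: -0.0001
```

Request:
move_arm:
  commands:
    - {"translation": [0,0,0.001],"spin": 0}
    - {"translation": [0,0,0.002],"spin": 0}
    - {"translation": [0,0,0.003],"spin": 0}
    - {"translation": [0,0,0.003],"spin": 0}

```text
time_s: 8.93
tool_pos: [0.5296, -0.0566, 0.1047]
tcp_rot: [0.523, 0.853, -0.0, -0.0]
contact_force: [0.4, 0.1, 0.6]
width: 0.0003
```

Request:
move_arm:
  commands:
    - {"translation": [0,0,0.001],"spin": 0}
    - {"translation": [0,0,0.002],"spin": 0}
    - {"translation": [0,0,0.002],"spin": 0}

```text
time_s: 9.3
tool_pos: [0.5296, -0.0566, 0.1031]
tcp_rot: [0.522, 0.853, -0.0, -0.0]
contact_force: [0.0, 0.6, 0.3]
width: -0.0002
```

Request:
move_arm:
  commands:
    - {"translation": [0,0,0.001],"spin": 0}
    - {"translation": [0,0,0.002],"spin": 0}
    - {"translation": [0,0,0.002],"spin": 0}

```text
time_s: 9.68
tool_pos: [0.5297, -0.0566, 0.1015]
tcp_rot: [0.522, 0.853, -0.0, 0.0]
contact_force: [-0.5, 1.0, 1.1]
width: 0.0001
```

Request:
move_arm:
  commands:
    - {"translation": [0,0,0.001],"spin": 0}
    - {"translation": [0,0,0.002],"spin": 0}
    - {"translation": [0,0,0.002],"spin": 0}

```text
time_s: 10.05
tool_pos: [0.5297, -0.0566, 0.1]
tcp_rot: [0.522, 0.853, -0.0, 0.0]
contact_force: [-0.5, -0.7, 4.4]
width: -0.0001
```

Request:
move_arm:
  commands:
    - {"translation": [0,0,0.001],"spin": 0}
    - {"translation": [0,0,0.002],"spin": 0}
    - {"translation": [0,0,0.002],"spin": 0}

```text
time_s: 10.42
tool_pos: [0.5297, -0.0566, 0.0984]
tcp_rot: [0.523, 0.853, -0.0, 0.0]
contact_force: [-1.1, 0.2, 7.4]
width: 0.0002
```

```bash
python3 go.py
```

```text
t 10.425 pos [ 0.5297 -0.0566  0.0984] F [-1.15  0.17  7.36] w 0.0002
tool y yaw 27.0 press 26.93 z axis [ 0. -0. -1.]
press frame mm [10.6 -0.5 96.4]
```

Request:
move_arm:
  commands:
    - {"translation": [0,0,0],"spin": 0}
    - {"translation": [0,0,0],"spin": 0}
    - {"translation": [0,0,0],"spin": 0}
    - {"translation": [0,0,0],"spin": 0}
    - {"translation": [0,0,0],"spin": 0}
    - {"translation": [0,0,0],"spin": 0}
    - {"translation": [0,0,0],"spin": 0}
    - {"translation": [0,0,0],"spin": 0}

```text
time_s: 11.42
tool_pos: [0.5297, -0.0566, 0.0984]
tcp_rot: [0.522, 0.853, -0.0, 0.0]
contact_force: [-1.3, -0.3, 7.0]
width: -0.0003
```

Request:
move_arm:
  commands:
    - {"translation": [0,0,0],"spin": 0}
    - {"translation": [0,0,0],"spin": 0}
    - {"translation": [0,0,0],"spin": 0}
    - {"translation": [0,0,0],"spin": 0}
    - {"translation": [0,0,0],"spin": 0}
    - {"translation": [0,0,0],"spin": 0}
    - {"translation": [0,0,0],"spin": 0}
    - {"translation": [0,0,0],"spin": 0}

```text
time_s: 12.42
tool_pos: [0.5297, -0.0566, 0.0984]
tcp_rot: [0.523, 0.853, -0.0, 0.0]
contact_force: [-0.9, -0.1, 6.2]
width: -0.0003
```

Request:
move_arm:
  commands:
    - {"translation": [0,0,-0.003],"spin": 0}
    - {"translation": [0,0,-0.008],"spin": 0}
    - {"translation": [0,0,-0.02],"spin": 0}
    - {"translation": [0,0,-0.05],"spin": 0}
    - {"translation": [0,0,-0.1],"spin": 0}
    - {"translation": [0,0,-0.15],"spin": 0}
    - {"translation": [0,0,-0.15],"spin": 0}
    - {"translation": [0,0,-0.15],"spin": 0}

```text
time_s: 13.42
tool_pos: [0.5294, -0.0565, 0.2182]
tcp_rot: [0.522, 0.853, -0.0, -0.0]
contact_force: [-0.4, 0.0, -1.3]
width: 0.0
```

```bash
python3 go.py; python3 - <<'E'
from bench import viewer
import cv2,numpy as np
a=viewer.capture("side")["pixels"][100:300,240:490,::-1]
cv2.imwrite("pics/s5.png",cv2.resize(a,None,fx=3,fy=3,interpolation=cv2.INTER_CUBIC))
E
```

```text
t 13.425 pos [ 0.5294 -0.0565  0.2182] F [-0.36  0.   -1.28] w 0.0
tool y yaw 27.0 press 26.93 z axis [-0. -0. -1.]
press frame mm [ 1.050e+01 -2.000e-01  2.162e+02]
```

View pics/s5.png

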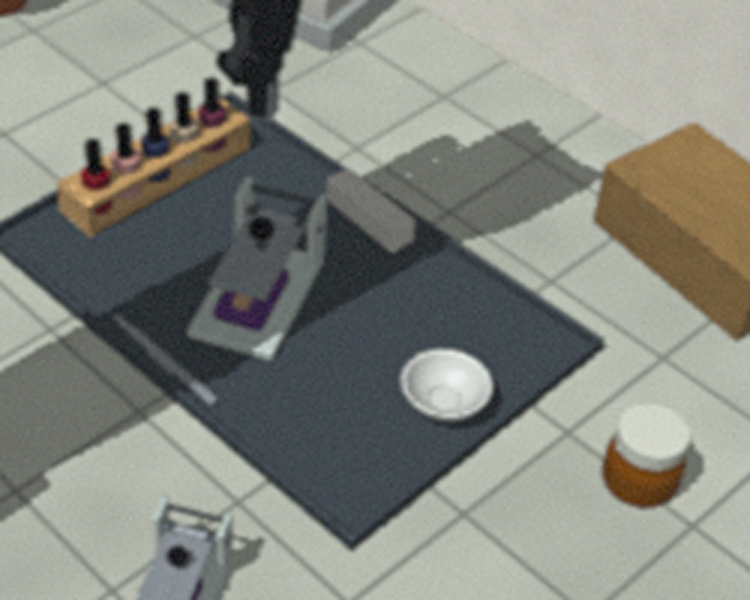

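The flap is down, the knob is free at (262,229), and the things around the press are where they were. I'll hand it in.

```bash
python3 -c "
from bench import workorder
print(workorder.close_job())"
```

```text
the job is handed in; nothing more can be done
None
```

The press is closed and the job was handed in at about 13.5 s; it reported no verdict.

- **Flap:** I pushed the raised flap from behind, near its free edge, with the shut fingertips. The highest force I read was about 5 N. It snapped over and sprang down with the fingers well above it.
- **Knob:** I found its free top by touch, with the TCP at about z = 0.102 m. I pushed it in roughly 3.7 mm and held it there for about 2.1 s, with no movement in the measured height. I then let it go and backed off to z = 0.218 m.
- **Last checks:** The final side picture shows the flap down and the knob free, with nothing touching the robot. Rack, dish, pusher, buffer and jar look unmoved by eye; I did not measure them again.
- **Disagreements:**
  - The force during the hold read 7.4, 7.0 and 6.2 N, with about 1 N of noise. That means 3.1 to 3.7 mm in, slightly less than the height gave but still inside the 2.6 to 5.4 mm band.
  - The first fit of the press position, from the top and side cameras, was a few millimetres off the wrist camera's. I used a blend of the two.

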